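# Set the grind and run the coffee mill by holding its clip-on cover down

### The job

Run the coffee mill: first swing its grind lever round to the long tick on the scale and leave it there, then fit the mill's own cover squarely over the neck and press it straight down until it clicks past the spring catches. The mill only runs while the cover is held right down against its spring, so keep pressing after the click and finish like that, still pressing the cover fully down. Press firmly but do not force it, and leave the other things on the worktop where they are.

Things in the scene. Friction and masses are not known exactly. Their poses are not given: they have to be found in the camera images.
- mill: Electric coffee mill, fixed on the worktop, upright: round steel body 140 mm across at the foot, 124 mm above it, black deck on top at 147 mm. Origin: centre of its underside; z up, the axis of body, neck and lever; -x is the front with the grounds drawer, the scale is on the -y side.
- mill_neck (a point): Centre of the top of the black neck on the mill's deck, 189 mm above the worktop, axes as mill. The neck is 76 mm across and tapers to 66 mm over its top 8 mm. A sprung steel ring (run_ring) lies round its foot, top at 165 mm.
- catches (a point): On the mill's axis, 171 mm up, level with the rounded noses of four upright steel spring catches round the neck, at 45, 135, 225 and 315 degrees from the mill's x. The noses leave a circle 88 mm across, flare out above to lead the bead in, and spring outwards when the cover's bead is pushed past them; the catches' backs lie 52 mm from the axis.
- grind_lever (a joint): Grind lever, turning about the mill's vertical axis: rad, 0 to 1.2, growing counter-clockwise from above; at 0 it points 130 degrees clockwise from the mill's x axis. Stays where it is left (about 1 N at its knob moves it). The scale under it has ticks every 0.15 rad from 0 to 1.2; the long one, three times the others, is at 0.90. It is at a tick when it lies over it.
- lever_knob (a point): Middle of the upright black knob at the end of the grind lever: 16 mm across, 135 to 171 mm above the worktop (this point 155 mm), 115 mm from the mill's axis. The lever's bar, 12 mm wide, 129 to 137 mm up, runs from the mill to just past the knob; beside the knob is free air. x: outwards along the lever.
- long_tick (a point): Where lever_knob is when the lever lies on the long tick: 115 mm from the mill's axis, 155 mm above the worktop. The tick itself is the long white bar on the black scale shelf, 66 to 100 mm from the axis, 128 mm up.
- cover: The mill's own cover, loose, grey plastic, standing open side down on the worktop: round hollow skirt 86 mm across outside, 80 mm inside, 30 mm deep, with a bead 94 mm across round its lowest 5 mm; above it a dome to 52 mm height and an upright black grip. 90 to 180 g. Origin: centre of its lower edge; z up. Any turn about z fits the mill.
- cover_grip (a point): Middle of the cover's upright round grip, 70 mm above the cover's lower edge; the grip is 34 mm across and goes from 52 to 88 mm.
- cover_rim (a point): Centre of the cover's lower edge. Its height above the worktop when fitting: 189 mm at the neck's top, about 175 where the bead meets the catches, 169 where it clicks under them (a push of 8 to 15 N, then it drops suddenly and the catches even pull the cover in), about 165 clicked on and let go, 159 pressed right down, a hard stop on the neck.
- run_ring (a joint): The sprung ring under the cover's skirt: m pressed down, 0 at rest, 0.006 when the cover is right down on the neck. Its spring pushes up with 4 N at 0 and 10 N at 0.006. The mill runs above 0.004.
- canister_lid: Bystander, loose: flat lid of the storage canister, grey plastic disc 110 mm across and 21 mm high with a small black knob to 45 mm. It may lie on either side of the mill, as may the cover. Origin: centre of its underside.
- canister: Bystander, loose: open steel canister 104 mm across, 130 mm high. Origin: centre of its underside.
- cup_a: Bystander, loose: white espresso cup with handle, 66 mm across, 55 mm high. Origin: centre of its underside.
- cup_b: Bystander, loose: a second such cup. Origin: centre of its underside.
- tamper: Bystander, loose: coffee tamper standing on its steel foot, 58 mm across, 86 mm high. Origin: centre of its underside.
- milk_jug: Bystander, loose: steel milk jug with handle, 88 mm across, 95 mm high. Origin: centre of its underside.
- spoon: Bystander, loose: steel spoon 140 mm long lying on the worktop along its x axis. Origin: below its middle.
Not all that is in view belongs to the job. Leave any green or red look-alike of the cover alone.

How it is judged (in metres and radians):
On the way, in this order (a step that is already met when the one before it is completed fails the run):
1. the grind lever stands at the long tick (value of joint grind_lever between 0.83 and 0.97 rad), for 0.3 s.
2. the cover has clicked on, under the catches, with the lever still at the long tick (all of step 1 and z of cover in the frame of mill below 0.1665 m and horizontal distance between cover and mill below 0.004 m and angle between cover's own z axis and vertical below 0.07 rad), for 0.1 s.
At the end, for the whole second after the job is handed in: Lever within 0.07 rad of the long tick; cover on the neck under the catches, centred within 4 mm, level within 4 degrees; run ring held down more than 4 mm with the robot pressing on the cover with more than 3 N, all through the last second (all of step 2 and value of joint run_ring above 0.004 m and contact force between any of the fingers, the arm and cover above 3 N); the arm keeps its last pose, push and grip.
It fails at once if the cover is forced onto the mill with more than 70 N (contact force between cover and mill above 70 N).
It fails at once if something else on the worktop is moved by more than 30 mm (distance of any of canister_lid, canister, cup_a, cup_b, tamper, milk_jug, spoon from where it was at the start of the episode above 0.03 m).
It also fails if it takes over 53 s, if anything falls off the work surface, if the arm or the gripper's body presses on something with over 40 N, if the wrist force passes 120 N, or if a joint passes its speed limit or range.

### The arm

A 6-joint arm with a two-finger parallel gripper is mounted at the origin on the work surface. World frame = base frame: x ahead of the robot, y to its left, z up, the work surface at z = 0. Lengths are in mm, angles in rad, forces in N, time in s.
With the tool pointing down it reaches from about 350 to 925 mm from the base axis. Payload 6.4 kg.
Tool frame: the origin (TCP) lies at the very end of the fingers, on their centre line; the grasp point (between the pads) lies 19 mm behind it; y points along the fingers, z is the direction in which the jaws open and shut, and the axes are right-handed (so a half turn about y gives the same grasp; the last joint's range is limited). The gripper opens to 94 mm and grips with 3 to 60 N. Pads are 16 mm wide; open, the fingers measure 119 mm over their backs; the gripper's body (75 mm by 177 mm) begins 78 mm behind the grasp point.
Start: joints at [-1.346, 0.245, 1.558, -0, 1.339, -0.174], TCP at [252.409, -599.002, 205.455] pointing down, gripper open.
Joint ranges: [-3.13, 3.13], [-1.02, 2.26], [0.13, 2.54], [-0.95, 4.09], [0.21, 2.88], [-2.74, 2.74]. Speed limits (rad/s): [2.57, 2.57, 3.14, 3.14, 3.14, 3.14].

### API

Orientations are given as a unit quaternion [x, y, z, w].
In Python, from cell import manip gives the robot as it stands. Calls block until the motion is done:
- manip.movep(position, orientation): joint-space move of the TCP to a pose.
- manip.movel(position, attitude=None, vel=150): straight line of the TCP; attitude=None keeps the orientation; vel is the mean speed in mm/s.
- manip.move_joints(angles): joint-space move.
- manip.gripper_open() and manip.close_gripper(grasp_force=None): open the fingers fully, or close them until they stop; grasp_force is the grip in N (None keeps the last).
- manip.sleep(seconds).
- manip.inverse_kinematics(position, orientation): joint angles nearest the present ones, or None.
- manip.get_image(name): name is "scene" or "top" or "wrist"; returns (picture, depth): 400x640x3 uint8, red, green, blue; 400x640 float32, mm along the optical axis (not along the pixel's ray), 0 where there is no reading.
- manip.camera_params(name): a dict with "mtx" (3x3 intrinsics, pixels), "camera_from_world" (4x4, takes a point from world to camera coordinates). Camera axes: x right, y down, z forward; pixel columns grow to the right and rows downward; lengths in mm; the calibration is good to about 2 mm. A picture is of the moment at which its call begins: read the wrist's pose just before it. camera_params takes no time and is no camera call; for the wrist camera it gives the pose at the moment of the call.
A pose or a line that the arm cannot do raises manip.IKError and nothing moves.
- manip.close_job(): hands the job in, once; it reports no verdict.
Readings, each from a call of its own:
- manip.current_time(): time.
- manip.current_qpos(): joint angles.
- manip.current_qd(): joint speeds.
- manip.current_joint_torque(): joint torques, N m.
- manip.current_position(): TCP position.
- manip.current_tool_rot(): TCP orientation.
- manip.current_force(): force on the tool from outside, world axes, zero at the start.
- manip.current_wrist_torque(): the same for the moment, N m.
- manip.current_finger_gap(): finger opening in mm.
Only numpy, scipy, OpenCV 4.12 (cv2) and the standard library are available. Lean on these libraries where they do the work, as an engineer would, in place of code of your own. Each camera call takes 0.05 s, during which the arm holds its last target.

## Working session

There is one attempt and no reset: what is moved stays moved. The work goes in short steps, each a Python script; the robot and the scene stay as the last script left them, time stands still between calls to the robot, and variables do not carry over. Pictures are saved under pics/ and viewed, and the job is handed in when it is done.

```bash
ls; mkdir -p pics
cat > h.py <<'E'
from cell import manip
import numpy as np, cv2
def save(n,im,crop=None,s=1):
    if crop: x0,y0,x1,y1=crop; im=im[y0:y1,x0:x1]
    im=cv2.resize(im,None,fx=s,fy=s,interpolation=cv2.INTER_CUBIC)
    cv2.imwrite('pics/'+n,im[:,:,::-1])
E
python3 - <<'E'
from h import *
print(manip.current_time())
for n in('scene','top','wrist'):
    p=manip.camera_params(n);im,d=manip.get_image(n)
    np.savez(f'{n}0.npz',im=im,d=d,K=p['mtx'],T=p['camera_from_world'])
    save(n+'0.png',im); print(n,p['mtx'],p['camera_from_world'])
print(manip.current_tool_rot())
E
```

```text
pics
0.0
scene [[439.35639888   0.         317.74999782]
 [  0.         439.35639888 198.36579046]
 [  0.           0.           1.        ]] [[-8.31978251e-01  5.54794593e-01 -3.89214741e-03  4.28205932e+02]
 [ 4.73262063e-01  7.06014781e-01 -5.26845470e-01 -2.01812988e+02]
 [-2.89543105e-01 -4.40165979e-01 -8.49952176e-01  1.63206896e+03]
 [ 0.00000000e+00  0.00000000e+00  0.00000000e+00  1.00000000e+00]]
top [[501.68474034   0.         316.93822846]
 [  0.         501.68474034 200.02677826]
 [  0.           0.           1.        ]] [[-6.39406929e-02 -9.97948639e-01  3.17818993e-03  1.69533267e+01]
 [-9.77938511e-01  6.20233360e-02 -1.99472743e-01  5.37376550e+02]
 [ 1.98866430e-01 -1.58624997e-02 -9.79898221e-01  1.50610934e+03]
 [ 0.00000000e+00  0.00000000e+00  0.00000000e+00  1.00000000e+00]]
wrist [[351.17087934   0.         315.69832332]
 [  0.         351.17087934 199.99329183]
 [  0.           0.           1.        ]] [[ 3.87661035e-01 -9.21801057e-01 -1.31663744e-03 -6.49868473e+02]
 [-8.97549247e-01 -3.77786714e-01  2.27337962e-01 -2.24177323e+01]
 [-2.10057782e-01 -8.69483227e-02 -9.73815033e-01  3.90087754e+02]
 [ 0.00000000e+00  0.00000000e+00  0.00000000e+00  1.00000000e+00]]
[-0.14008611  0.69361423 -0.69257512  0.14005316]
```

View pics/scene0.png

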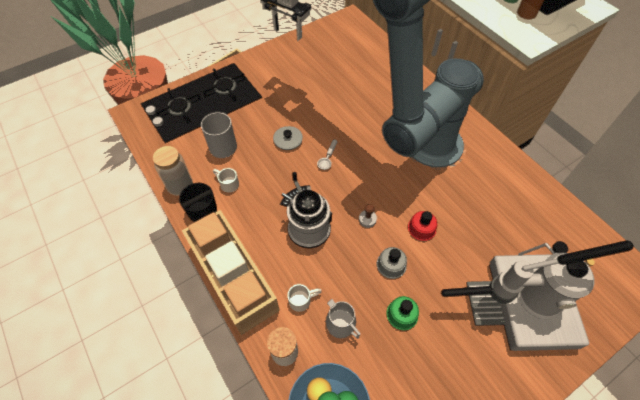

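View pics/top0.png

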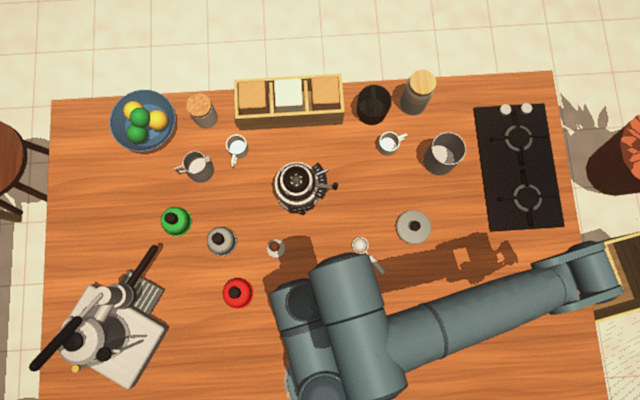

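View pics/wrist0.png

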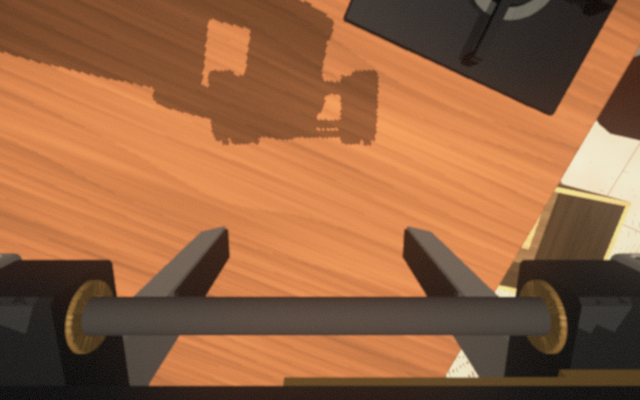

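Candidates for the cover in the top view are:
- a grey dome at (221,240)
- the flat grey lid at (413,227)
- a red look-alike at (237,292)
- a green look-alike at (175,221)

The grey dome, at scene (392,262), matches the description. I'll check it in crops next.

Run:
```python
from h import *
a=np.load('top0.npz')['im'];b=np.load('scene0.npz')['im']
A=cv2.resize(a[140:280,170:370],None,fx=4,fy=4,interpolation=2)
B=cv2.resize(b[150:300,270:440],None,fx=4,fy=4,interpolation=2)
save('topc.png',A);save('scenec.png',B)
```

```text
(no output)
```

View pics/topc.png

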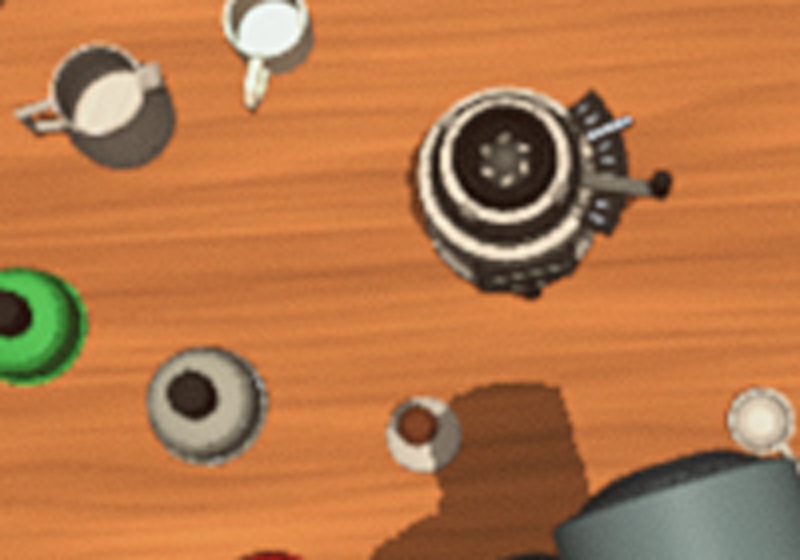

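View pics/scenec.png

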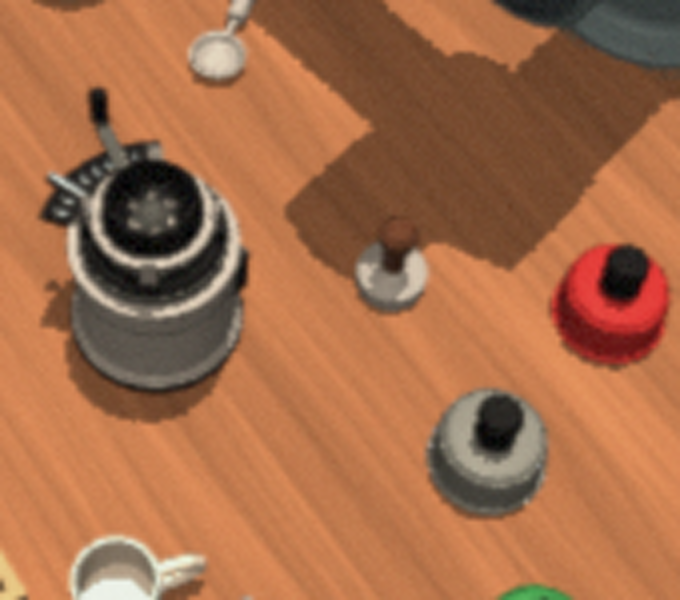

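The crops show the following:
- **Cover:** grey dome with black grip, top crop (190,393), scene crop (502,412).
- **Neck top:** top crop (506,157), scene crop (152,208).
- **Knob:** top crop (660,183), scene crop (98,97).
- **Long tick:** top crop (611,128), scene crop (68,185).

I'll triangulate these.

```bash
cat >> h.py <<'E'
def tri(obs):
    A=[];b=[]
    for K,T,u in obs:
        P=K@T[:3]
        for i in(0,1):
            r=u[i]*P[2]-P[i]; A.append(r[:3]);b.append(-r[3])
    return np.linalg.lstsq(np.array(A),np.array(b),rcond=None)[0]
def onz(K,T,u,z):
    P=K@T[:3];A=[];b=[]
    for i in(0,1):
        r=u[i]*P[2]-P[i];A.append(r[:2]);b.append(-r[3]-r[2]*z)
    return np.linalg.solve(A,b)
E
python3 - <<'E'
from h import *
np.set_printoptions(precision=1,suppress=True)
t=np.load('top0.npz');s=np.load('scene0.npz')
D={'grip':((190,393),(502,412),88),'neck':((506,157),(152,208),189),'knob':((660,183),(98,97),171),'tick':((611,128),(68,185),128),'tamper':((418,424),(401,232),86),'redgrip':(None,(628,262),88)}
for k,(a,b,z) in D.items():
    a2=(170+a[0]/4-.4,140+a[1]/4-.4) if a else (237.,292.);b2=(270+b[0]/4-.4,150+b[1]/4-.4)
    print(k,tri([(t['K'],t['T'],a2),(s['K'],s['T'],b2)]),onz(t['K'],t['T'],a2,z),onz(s['K'],s['T'],b2,z))
print('green',onz(t['K'],t['T'],(171,217),88),'lid',onz(t['K'],t['T'],(413,227),20),'canister',onz(t['K'],t['T'],(449,147),130),'cupa',onz(t['K'],t['T'],(389,142),55),'cupb',onz(t['K'],t['T'],(236,146),55),'spoon',onz(t['K'],t['T'],(360,245),5),'jug',onz(t['K'],t['T'],(194,160),95))
E
```

```text
grip [433.2 289.5  89.3] [434.1 288.9] [431.7 290.2]
neck [578.6  41.3 174.3] [575.4  40.4] [582.5  49.7]
knob [555.  -69.6 166.1] [553.6 -69.1] [556.9 -66.9]
tick [607.2 -37.1 128.2] [608.  -37.8] [606.2 -36.1]
tamper [399.4 121.3  83.8] [400.3 119.9] [399.  123.9]
redgrip [268.6 238.9  80.6] [270.9 234.6] [269.3 245. ]
green [506.2 426.1] lid [ 438.7 -314. ] canister [ 660. -425.] cupa [ 710.9 -258.3] cupb [728.2 228.1] spoon [ 394.3 -144.3] jug [678.3 352.6]
```

```bash
cat >> h.py <<'E'
from scipy.spatial.transform import Rotation as R
def q(a):
    z=np.array([np.cos(a),np.sin(a),0]);y=np.array([0,0,-1.]);x=np.cross(y,z)
    return R.from_matrix(np.c_[x,y,z]).as_quat()
def pick(p,o):
    """reachable of two equivalent jaw angles"""
    best=None
    for a in(o,o+np.pi,o-np.pi):
        j=manip.inverse_kinematics(list(p),list(q(a)))
        if j is not None:
            d=np.abs(np.array(j)-manip.current_qpos()).max()
            if best is None or d<best[0]: best=(d,a,j)
    return best
E
python3 - <<'E'
from h import *
np.set_printoptions(precision=3,suppress=True)
p=np.array(manip.current_position());r=R.from_quat(manip.current_tool_rot()).as_matrix();print(r)
T=manip.camera_params('wrist')['camera_from_world']
Rc=T[:3,:3];c=-Rc.T@T[:3,3];print('cam in tool',r.T@(c-p),'optical',r.T@Rc[2])
for xy in((576,41,380),(433,289,300),(555,-69,300),(555,-69,145)):
  for a in np.arange(-180,180,45):
    j=manip.inverse_kinematics(list(xy),list(q(np.radians(a)))); print(xy,a,j if j is None else np.array(j))
E
```

```text
[[-0.922 -0.     0.388]
 [-0.388  0.001 -0.922]
 [-0.    -1.    -0.001]]
cam in tool [ -66.338 -179.627    0.651] optical [0.228 0.974 0.   ]
(576, 41, 380) -180 None
(576, 41, 380) -135 [-0.125 -0.013  1.526 -0.     1.629  2.231]
(576, 41, 380) -90 [-0.125 -0.013  1.526 -0.     1.629  1.446]
(576, 41, 380) -45 [-0.125 -0.013  1.526 -0.     1.629  0.66 ]
(576, 41, 380) 0 [-0.125 -0.013  1.526 -0.     1.629 -0.125]
(576, 41, 380) 45 [-0.125 -0.013  1.526  0.     1.629 -0.911]
(576, 41, 380) 90 [-0.125 -0.013  1.526 -0.     1.629 -1.696]
(576, 41, 380) 135 [-0.125 -0.013  1.526 -0.     1.629 -2.481]
(433, 289, 300) -180 None
(433, 289, 300) -135 [ 0.371 -0.128  1.776 -0.     1.494  2.727]
(433, 289, 300) -90 [ 0.371 -0.128  1.776 -0.     1.494  1.941]
(433, 289, 300) -45 [ 0.371 -0.128  1.776 -0.     1.494  1.156]
(433, 289, 300) 0 [ 0.371 -0.128  1.776 -0.     1.494  0.371]
(433, 289, 300) 45 [ 0.371 -0.128  1.776  0.     1.494 -0.415]
(433, 289, 300) 90 [ 0.371 -0.128  1.776 -0.     1.494 -1.2  ]
(433, 289, 300) 135 [ 0.371 -0.128  1.776 -0.     1.494 -1.986]
(555, -69, 300) -180 Non
[... 217 characters left out ...]
326 -0.032  1.686 -0.     1.488 -0.326]
(555, -69, 300) 45 [-0.326 -0.032  1.686  0.     1.488 -1.112]
(555, -69, 300) 90 [-0.326 -0.032  1.686 -0.     1.488 -1.897]
(555, -69, 300) 135 [-0.326 -0.032  1.686 -0.     1.488 -2.683]
(555, -69, 145) -180 None
(555, -69, 145) -135 [-0.326  0.097  1.841 -0.     1.203  2.03 ]
(555, -69, 145) -90 [-0.326  0.097  1.841 -0.     1.203  1.244]
(555, -69, 145) -45 [-0.326  0.097  1.841 -0.     1.203  0.459]
(555, -69, 145) 0 [-0.326  0.097  1.841 -0.     1.203 -0.326]
(555, -69, 145) 45 [-0.326  0.097  1.841  0.     1.203 -1.112]
(555, -69, 145) 90 [-0.326  0.097  1.841 -0.     1.203 -1.897]
(555, -69, 145) 135 [-0.326  0.097  1.841 -0.     1.203 -2.683]
```

Run:
```python
from h import *
def shot(n):
    p=manip.camera_params('wrist');im,d=manip.get_image('wrist')
    np.savez(f'{n}.npz',im=im,d=d,K=p['mtx'],T=p['camera_from_world']);save(n+'.png',im)
manip.movep([620,90,340],list(q(0)));manip.sleep(.3);shot('w1')
manip.movel([530,90,340],vel=200);manip.sleep(.3);shot('w2')
print(manip.current_time())
```

```text
4.2417
```

View pics/w1.png

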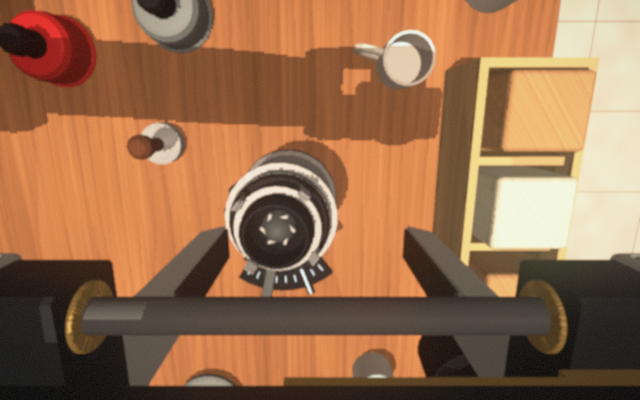

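View pics/w2.png

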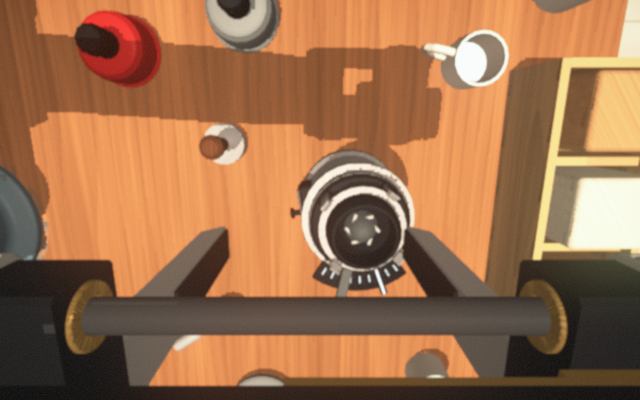

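```bash
cat >> h.py <<'E'
def shot(n):
    p=manip.camera_params('wrist');im,d=manip.get_image('wrist')
    np.savez(f'{n}.npz',im=im,d=d,K=p['mtx'],T=p['camera_from_world']);return im
E
python3 - <<'E'
from h import *
manip.movel([530,-60,340],vel=250);manip.sleep(.3);a=shot('w3')
manip.movel([620,-60,340],vel=200);manip.sleep(.3);b=shot('w4')
save('w3.png',a);save('w4.png',b)
print(manip.current_time())
E
```

```text
6.2917
```

View pics/w3.png

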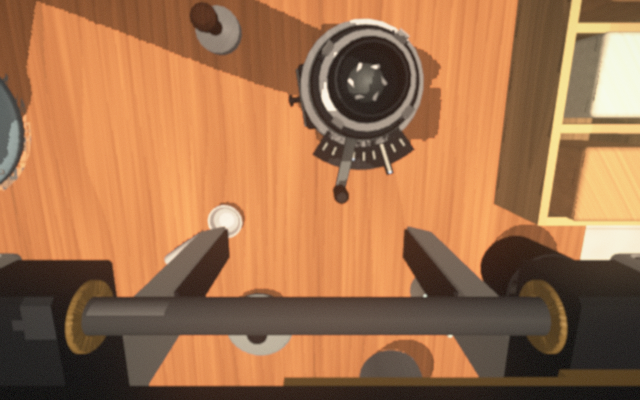

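View pics/w4.png

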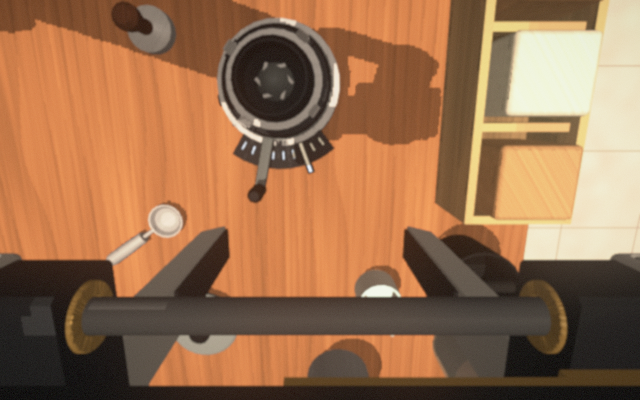

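Run:
```python
from h import *
a=np.load('w3.npz')['im'];b=np.load('w4.npz')['im']
save('w3c.png',a,(290,10,440,210),3);save('w4c.png',b,(205,10,355,210),3)
```

```text
(no output)
```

View pics/w3c.png

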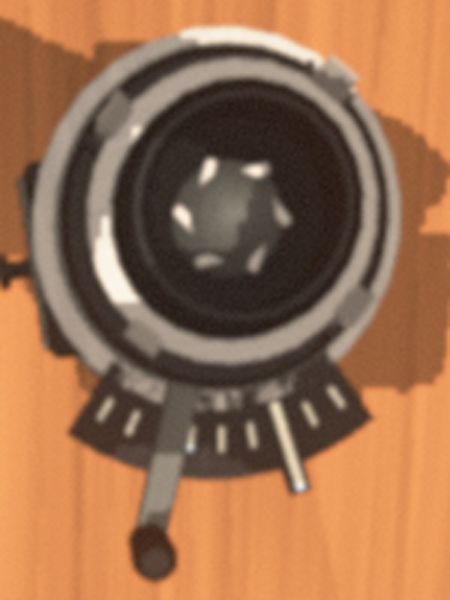

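View pics/w4c.png

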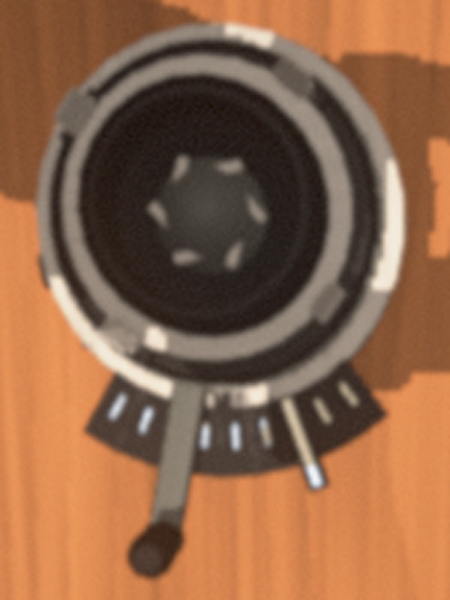

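Run:
```python
from h import *
np.set_printoptions(precision=1,suppress=True)
A=np.load('w3.npz');B=np.load('w4.npz')
D={'c135':((116,113),(77,110)),'c45':((338,75),(295,80)),'c315':((357,303),(330,300)),'c225':((142,335),(123,332)),'neck':((238,207),(204,204)),'knobtop':((155,557),(150,552)),'tin':((275,403),(290,400)),'tout':((300,490),(318,487)),'hub':((231,215),(207,213))}
o={}
for k,(a,b) in D.items():
    a=(290+a[0]/3-.33,10+a[1]/3-.33);b=(205+b[0]/3-.33,10+b[1]/3-.33)
    x=tri([(A['K'],A['T'],a),(B['K'],B['T'],b)]);o[k]=x
    z={'c':178,'n':189,'k':171,'t':128,'h':150}[k[0]]
    print(k,x,'fixedz',onz(A['K'],A['T'],a,z),onz(B['K'],B['T'],b,z))
print(np.mean([o[k] for k in o if k[0]=='c'],0))
```

```text
c135 [542.5  69.  174.7] fixedz [542.4  68.4] [543.3  68.4]
c45 [609.2  78.1 177.1] fixedz [608.9  79.1] [609.3  76.8]
c315 [619.7  12.8 174.2] fixedz [618.7  12.8] [619.7  12.7]
c225 [551.9   2.8 166.6] fixedz [551.3   2.9] [554.1   2.9]
neck [580.6  41.7 175.6] fixedz [578.7  40.3] [582.2  40.2]
knobtop [557.6 -71.4 165.5] fixedz [557.2 -70.6] [558.6 -69.8]
tin [604.6 -22.3 122.4] fixedz [603.6 -21.9] [604.8 -21.9]
tout [615.  -54.7 125.1] fixedz [614.3 -54.3] [615.  -54.2]
hub [580.2  40.3 163.9] fixedz [582.1  41.8] [578.6  41.5]
[580.8  40.7 173.2]
```

The wrist views put the mill axis at (580.7,40.7). The knob is at −101.6° and the long tick at −70.1°, so the swing is about 0.55 rad. I'll grip the knob with the jaws tangential and swing it along the arc.

```bash
cat >> h.py <<'E'
C=np.array([580.7,40.7])
def arc(deg,z,r=115): return [C[0]+r*np.cos(np.radians(deg)),C[1]+r*np.sin(np.radians(deg)),z]
E
python3 - <<'E'
from h import *
np.set_printoptions(precision=2,suppress=True)
a0=-101.6
manip.movep(arc(a0,250),list(q(np.radians(a0+90))))
manip.movel(arc(a0,143),vel=150)
print(manip.current_force())
manip.close_gripper(15); print('gap',manip.current_finger_gap(),manip.current_force(),manip.current_position())
for d in np.linspace(a0,-70.1,8)[1:]:
    manip.movel(arc(d,143),list(q(np.radians(d+90))),vel=80)
    print(d,np.array(manip.current_force()),manip.current_finger_gap())
manip.sleep(.2);print(manip.current_position(),manip.current_time())
manip.gripper_open()
manip.movel(arc(-70.1,260),vel=200)
manip.movel([arc(-70.1,0)[0]-20,-90,340],list(q(0)),vel=250);manip.sleep(.3)
save('w5c.png',shot('w5'),(220,0,420,220),2.7);print(manip.current_time())
E
```

```text
[0.43 0.8  0.34]
gap 15.659082551003937 [-0.37  0.45  0.18] [557.45 -71.96 142.95]
-97.1 [ 0.78  0.17 -0.73] 15.458692741714179
-92.6 [ 1.23  1.98 -1.02] 15.441888087552147
-88.1 [ 1.11  1.49 -0.65] 15.424991704731045
-83.6 [ 0.49  2.62 -0.98] 15.700476006279596
-79.1 [-0.59  3.08  0.69] 15.67418270939788
-74.6 [-0.28  4.47  1.54] 15.234950051668422
-70.1 [-0.65  4.95  1.19] 15.901584633981336
[619.29 -66.95 142.93] 10.9167
13.7583
```

View pics/w5c.png

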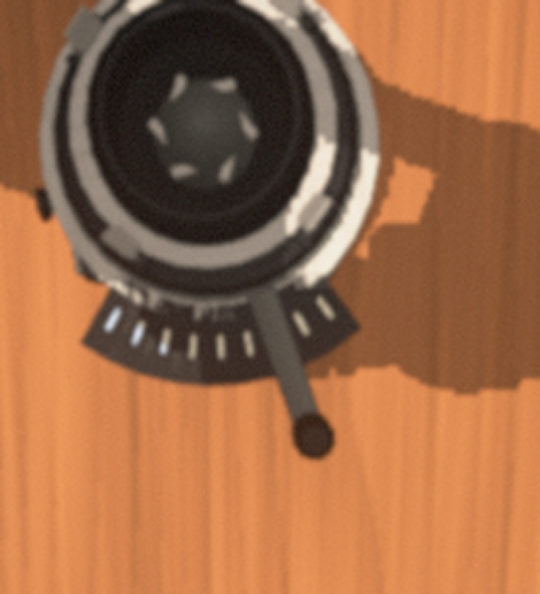

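The lever lies over the long tick: six short ticks are visible on its left and two on its right, and the long one is hidden beneath it. Next is the cover, seen from two wrist places.

Run:
```python
from h import *
manip.movep([400,240,260],list(q(0)));manip.sleep(.3);a=shot('w6')
manip.movel([470,240,260],vel=200);manip.sleep(.3);b=shot('w7')
save('w67.png',np.hstack([a[:300],b[:300]]),None,.62)
save('w6.png',a);save('w7.png',b)
print(manip.current_time())
```

```text
16.425
```

View pics/w6.png

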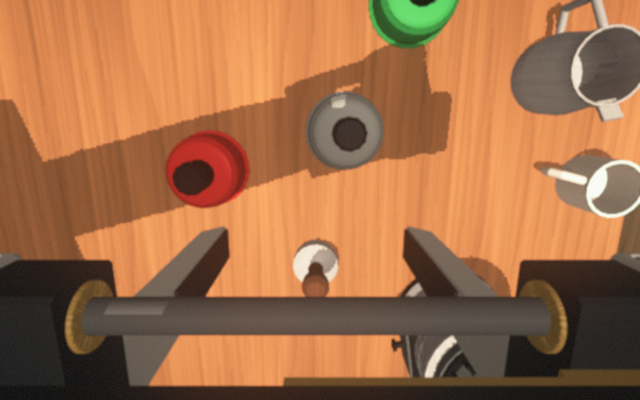

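View pics/w7.png

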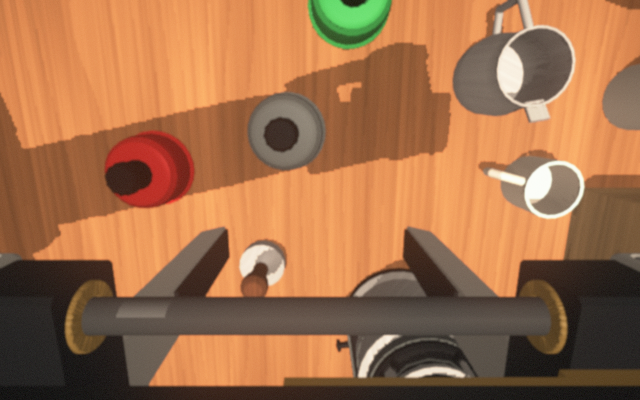

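Run:
```python
from h import *
A=np.load('w6.npz')['im'];B=np.load('w7.npz')['im']
save('cv.png',np.hstack([A[85:175,300:390],B[85:175,240:330]]),None,4.4)
```

```text
(no output)
```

View pics/cv.png

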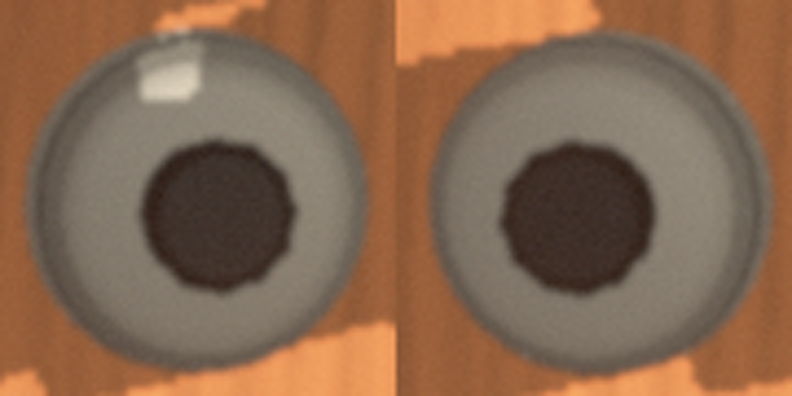

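Run:
```python
from h import *
np.set_printoptions(precision=1,suppress=True)
A=np.load('w6.npz');B=np.load('w7.npz')
for a,b,z in (((349.5,134),(281.1,134.2),88),((344.2,130.4),(286.1,130.8),10)):
    print(tri([(A['K'],A['T'],a),(B['K'],B['T'],b)]),onz(A['K'],A['T'],a,z),onz(B['K'],B['T'],b,z))
```

```text
[435.6 289.1  80. ] [434.8 289.3] [436.3 289.7]
[435.4 290.3  15.2] [435.8 290.1] [434.9 290.2]
```

Run:
```python
from h import *
np.set_printoptions(precision=2,suppress=True)
manip.movep([435.5,289.5,150],list(q(0)))
manip.movel([435.5,289.5,56],vel=120);print(manip.current_force())
manip.close_gripper(50);print('gap',manip.current_finger_gap(),manip.current_force())
manip.movel([435.5,289.5,300],vel=200);print(manip.current_force(),manip.current_finger_gap())
manip.movel([580.7,40.7,290],vel=200);manip.sleep(.3)
print(manip.current_force(),manip.current_position(),manip.current_finger_gap())
for n in('scene','top'):
    im,d=manip.get_image(n);save(n+'2.png',im,(250,130,390,270) if n=='scene' else (230,110,370,250),4)
print(manip.current_time())
```

```text
[0.21 0.38 0.44]
gap 33.407711131709426 [-0.17  0.85  0.21]
[ 0.31  0.5  -0.3 ] 33.04885496670541
[-0.85 -0.07 -1.15] [580.58  41.1  290.08] 33.41081642745514
22.2417
```

View pics/scene2.png

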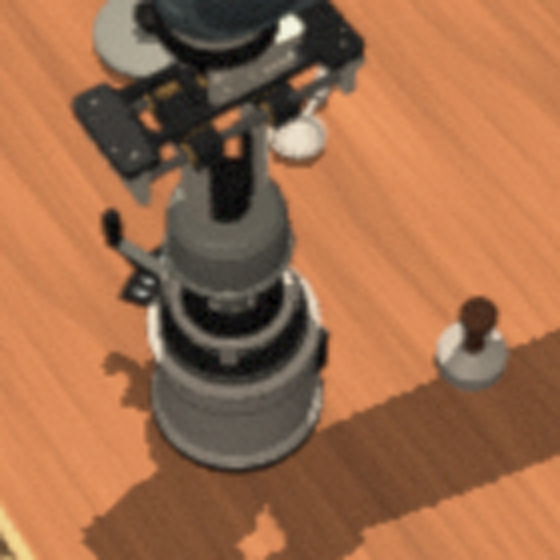

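View pics/top2.png

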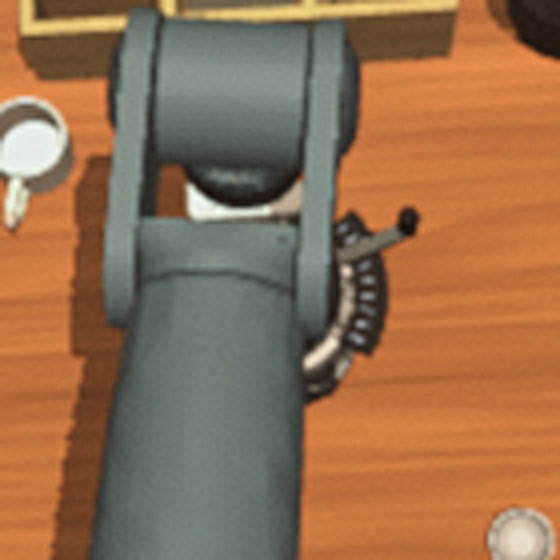

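The cover hangs level in the grip, above the neck, and the lever is still on the long tick. I'll descend in small steps and watch the force.

Run:
```python
from h import *
np.set_printoptions(precision=2,suppress=True)
manip.movel([580.7,40.7,248],vel=120)
for rim in (189,186,183,180,178,177,176):
    manip.movel([580.7,40.7,rim+56],vel=40);manip.sleep(.05)
    f=np.array(manip.current_force());print(rim,f,manip.current_wrist_torque(),manip.current_position()[2])
    if abs(f[2])>6 or np.hypot(*f[:2])>8: print('stop');break
print(manip.current_time())
```

```text
189 [-0.24  0.58 -1.17] [-0.03 -0.05  0.01] 245.6256154905839
186 [-0.36 -0.61 -1.39] [-0.01 -0.02 -0.02] 241.92109108628048
183 [-0.32 -0.56 -1.39] [-0.01 -0.07  0.03] 238.82478381195833
180 [ 0.22 -0.13 -1.17] [-0.05 -0.1   0.03] 235.81202392450598
178 [ 0.64  1.05 -1.89] [-0.05 -0.14  0.  ] 233.8939161864379
177 [ 0.42 -0.79 -2.08] [-0.   -0.01 -0.05] 232.94925454402141
176 [-1.69  0.22 -0.44] [ 0.02  0.09 -0.03] 232.08770631196617
24.8417
```

Free entry over the neck with almost no side force, so I'll press on through the catches.

Run:
```python
from h import *
np.set_printoptions(precision=2,suppress=True)
for rim in np.arange(175,157.9,-1):
    manip.movel([580.7,40.7,rim+56],vel=30);manip.sleep(.05)
    f=np.array(manip.current_force());z=manip.current_position()[2]-56;print(rim,round(z,2),f,manip.current_finger_gap())
    if f[2]>26 or np.hypot(*f[:2])>12: print('stop');break
    if z<161 and f[2]>18: print('bottom');break
print(manip.current_time(),manip.current_wrist_torque())
```

```text
175.0 175.2 [-1.12  0.2   1.87] 33.23408007940004
174.0 174.33 [-2.86 -1.01  3.17] 33.47524891424906
173.0 173.48 [-3.1  -0.03  5.12] 33.68123673320591
172.0 172.99 [-3.87 -0.55  6.36] 33.323851900870324
171.0 172.63 [-4.34 -0.05  9.92] 33.47600019422794
170.0 172.34 [-5.4  -0.54 11.82] 33.4021646338579
169.0 172.01 [-6.15 -0.42 13.47] 33.536152380381516
168.0 171.19 [-6.84  0.28 14.54] 32.981314293100425
167.0 167.29 [-2.21  0.4  -2.07] 33.27752053974493
166.0 164.51 [-0.43  0.22 -5.25] 33.261560720503496
165.0 164.48 [-2.74  0.05 -3.23] 33.26544783551394
164.0 164.25 [-3.18  0.64 -0.35] 33.358201739145784
163.0 163.85 [-3.8  -0.25  3.97] 33.26095502910915
162.0 162.59 [-3.48  0.51  4.32] 32.95635821243367
161.0 161.59 [-3.94  0.61  4.84] 33.60796465952094
160.0 160.78 [-4.16 -0.33  5.85] 33.23531727757026
159.0 159.96 [-4.23  0.6   6.68] 33.39097816119178
158.0 159.18 [-4.75  0.52  8.08] 33.22425991607114
30.2417 [ 0.01  0.99 -0.  ]
```

Clicked at about 169 mm: the force rose to 14.5 N and then dropped. There's a small sideways force of −4 N in x, so I'll ease x slightly and press down to the hard stop.

Run:
```python
from h import *
np.set_printoptions(precision=2,suppress=True)
x=580.7
for k in range(12):
    rim=157.5-.6*k
    if k<2: x-=.5
    manip.movel([x,40.7,rim+56],vel=30);manip.sleep(.15)
    f=np.mean([manip.current_force() for _ in range(3)],0);z=manip.current_position()[2]-56;print(round(rim,1),round(z,2),f,manip.current_position()[:2])
    if f[2]>20: print('bottom');break
manip.sleep(.5);print(manip.current_force(),manip.current_position(),manip.current_time(),manip.current_wrist_torque())
for n in('scene','top'):
    im,d=manip.get_image(n);save(n+'3.png',im,(250,130,390,270) if n=='scene' else (230,110,370,250),4)
    save(n+'3f.png',im)
```

```text
157.5 159.01 [-3.12  0.53  7.17] [581.13  40.69]
156.9 158.95 [-2.33  0.82  8.49] [581.07  40.68]
156.3 158.9 [-4.31  0.56 11.48] [581.08  40.68]
155.7 158.91 [-4.59  0.94 13.52] [581.12  40.66]
155.1 158.88 [-6.72  1.59 16.2 ] [581.1   40.68]
154.5 158.88 [-6.72  1.53 19.86] [581.12  40.68]
153.9 158.88 [-8.33  0.46 20.68] [581.12  40.67]
bottom
[-9.16  1.21 21.64] [581.12  40.67 214.86] 33.5417 [0.13 2.24 0.  ]
```

View pics/scene3.png

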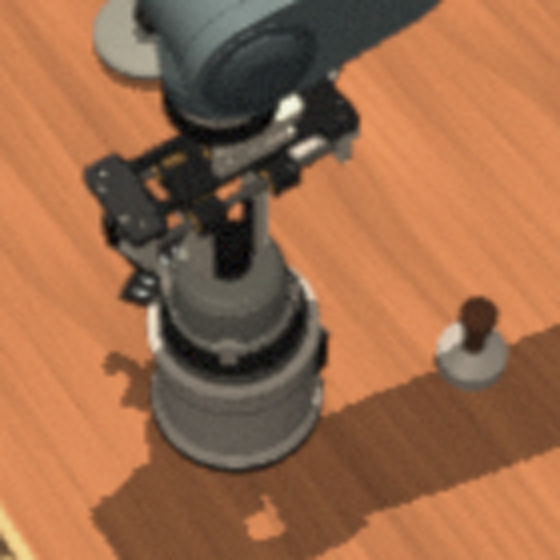

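View pics/top3f.png

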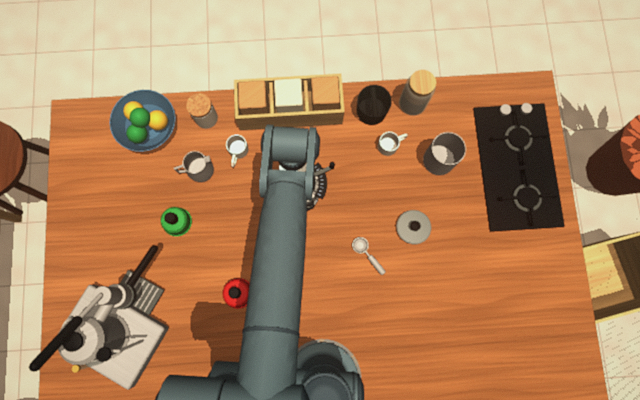

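The rim has stopped at 158.9 mm, the hard stop, with a steady 21 N. The top view shows the lever at (330,165), unchanged, and the bystanders in place. I'm handing it in.

Run:
```python
from h import *
manip.close_job();print(manip.current_time(),manip.current_force(),manip.current_position())
```

```text
the job is handed in; nothing more can be done
the job is handed in; nothing more can be done
```

I swung the grind lever to the long tick, clicked the mill's own grey cover on, and handed the job in at about 34 s with the arm still pressing the cover down. Handing in gives no verdict, and I could take no readings after it.

- **Lever:** I gripped the knob and swung it about 0.55 rad. The close-up afterwards showed the lever lying over the long tick, and the last top view showed it unmoved.
- **Cover:** It slid over the neck freely and clicked through at 14.5 N.
- **Final press:** The rim came to rest at 158.9 mm, the hard stop, under a steady push of about 21 N. At that point the tool was within about 0.5 mm of the measured mill axis.
- **Side force:** About 9 N in −x was left at full press, with about 2.2 N m of moment at the wrist. I eased x by 1 mm, but that did not remove it. I did not measure the cover's tilt separately; it looked level in the scene picture.
- **Bystanders:** The last top view showed the others where they started. The tamper was hidden by the arm there, but it looked unmoved in the scene picture.

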